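# Clear the bench scale and zero it

## Task

Push the three aluminium offcuts off the pan of the bench scale into the scrap bin, the deep empty one at its side; their edges are burred, so slide them and do not pick them up. Then, with all three in the bin, turn the scale's knob until its white pointer line stands on the long zero mark. Leave the transformers in the shallow parts tray where they are.

Things in the scene. Friction and masses are not known exactly. Their poses are not given: they have to be found in the camera images.
- scale: Fixed bench scale. Origin: on the bench under the centre of its pan; z up. Flat dark steel pan 180 (x) by 220 (y) mm, no rim, top 110 mm above the bench. At the pan's +x edge a grey console (x = 95 to 195 mm, 190 mm wide in y, top at 120 mm) carries the zero knob at x = 140, y = 0. The bin and the tray stand at the pan's two y edges, one each; which side varies
- zero_knob (a joint): Turn of the scale's zero knob about the vertical, rad, counter-clockwise from above positive, range -2.6 to 2.6; 0 when its white pointer line stands on the long zero mark (towards the scale's +x). Marks are 0.2 rad apart. It stays where it is left. A black disc 54 mm across bears a grip bar 46 mm long, 12 wide, 128 to 154 mm above the bench; the white line is on one half of the bar's top
- knob_grip (a point): Middle of the knob's grip bar, on the axis, 141 mm above the bench; its x axis runs along the bar towards the pointer end, z up
- scrap_bin: Scrap bin: blue plastic open box, fixed, empty, 190 (x) by 170 (y) by 98 mm high, walls and floor 4 mm. Origin: centre of its underside. Its axes are parallel to the scale's; it stands at the scale's +y or -y side, 185 mm from centre to centre, the pan's edge reaching 10 mm over its rim
- parts_tray: Parts tray: blue plastic open box like the bin but only 30 mm high, fixed, holding two transformers, on the other side of the scale. Origin: centre of its underside
- angle_mid (a point): short offcut of plain aluminium angle on the pan: foot 46 (x) by 32 (y) by 5 mm, upright leg 5 mm thick and 30 mm high along its +y edge. The point lies 12 mm above the underside, over the centre of the foot
- channel_mid (a point): short offcut of plain aluminium U channel, open side up: 44 (x) by 34 (y) by 24 mm high, walls 5 mm. The point lies 12 mm above the underside, on the centre line
- heatsink_mid (a point): short offcut of plain aluminium finned heat-sink bar, fins up: 40 (x, along the fins) by 36 (y) by 24 mm high. The point lies 12 mm above the underside, on the centre line
- angle: The same offcut (angle); origin at the centre of its underside
- channel: The same offcut (channel); origin at the centre of its underside
- heatsink: The same offcut (heatsink); origin at the centre of its underside
- transformer0: Good part to leave in the tray: small dark transformer, 46 by 46 by 34 mm high. Origin: centre of its underside
- transformer1: The second transformer, alike
There are look-alikes about, which are no part of the job. Leave any turquoise look-alike of the channel alone. Leave any orange look-alike of the heatsink alone.

How it is judged:
On the way, in this order (a step that is already met when the one before it is completed fails the run):
1. all three offcuts lie in the scrap bin (x of angle_mid in the frame of scrap_bin between -0.095 and 0.095 m and y of angle_mid in the frame of scrap_bin between -0.085 and 0.085 m and z of each of angle_mid, channel_mid, heatsink_mid in the frame of scrap_bin below 0.095 m and x of channel_mid in the frame of scrap_bin between -0.095 and 0.095 m and y of channel_mid in the frame of scrap_bin between -0.085 and 0.085 m and x of heatsink_mid in the frame of scrap_bin between -0.095 and 0.095 m and y of heatsink_mid in the frame of scrap_bin between -0.085 and 0.085 m), for 0.2 s.
2. the knob's pointer stands on the zero mark (value of joint zero_knob between -0.08 and 0.08 rad), for 0.2 s.
At the end, for the whole second after the job is handed in: The middles of all three offcuts are inside the scrap bin's outline and no more than 95 mm above its underside, at rest; the knob is within 0.08 rad of zero; the transformers are within 25 mm of where they were (all of step 1 and all of step 2 and linear speed of each of angle, channel, heatsink below 0.02 m/s and distance of each of transformer0, transformer1 from where it was at the start of the episode below 0.025 m); the robot touches nothing.
It fails at once if an offcut is picked up (its middle rises more than 60 mm above the pan) (height (world z) of any of angle_mid, channel_mid, heatsink_mid above 0.17 m).
It fails at once if a transformer is moved by more than 25 mm (distance of any of transformer0, transformer1 from where it was at the start of the episode above 0.025 m).
It also fails if it takes over 67 s, if anything falls off the work surface, if the arm or the gripper's body presses on something with over 40 N, if the wrist force passes 120 N, or if a joint passes its speed limit or range.

## Robot

A 6-joint arm with a two-finger parallel gripper is mounted at the origin on the work surface. World frame = base frame: x ahead of the robot, y to its left, z up, the work surface at z = 0. Lengths are in m, angles in rad, forces in N, time in s.
With the tool pointing down it reaches from about 0.425 to 0.95 m from the base axis. Payload 3.5 kg.
Tool frame: the origin (TCP) lies at the very end of the fingers, on their centre line; the grasp point (between the pads) lies 19 mm behind it (ctrl.grip_point_offset is the distance from the TCP to the grasp point, in m); z points along the fingers, y is the line along which they close (so a half turn about z gives the same grasp; the last joint's range is limited). The gripper opens to 85 mm and grips with 20 to 120 N. Pads are 22 mm wide; open, the fingers measure 114 mm over their backs; the gripper's body (76 mm by 85 mm) begins 54 mm behind the grasp point. The pads swing forward as they close: fully open they stand 13 mm farther back than shut.
Start: joints at [1.098, 0.286, 1.577, -0, 1.279, -0.15], TCP at [0.214, 0.64, 0.205] pointing down, gripper open.
Joint ranges: [-2.77, 2.77], [-0.9, 2.22], [0.21, 2.48], [-1.53, 4.67], [0.24, 2.81], [-2.84, 2.84]. Speed limits (rad/s): [2.79, 2.79, 3.14, 3.14, 3.14, 3.14].

## Interface

Orientations are given as a unit quaternion [x, y, z, w].
In Python, from plant import telemetry, vision, ctrl gives the robot as it stands.
- The arm moves only by the tool arm_command, never from a script. Its argument "series" is one flat list of numbers, 7 for each row, row after row: the shift along the tool's x, y, z in cm, then the turn, a rotation vector about the tool's x, y, z in degrees, then the closure, from 0 (fully open) to 1 (shut). A call has 1 to 10 rows; each row is the pose to reach, as a shift and turn from the pose commanded when the call began, along the tool's axes at that moment; what a row does not reach only later rows make up. A row lasts 1/12 s, in which the tool goes at most 41.7 mm and 7.16 degrees, less where a joint would pass 70% of its speed; a pose out of reach is approached as far as the arm can. A call with a gripper value outside its range is refused whole. The fingers move at their own pace and stop on an object; "force" is the grip in N (left out, the last holds). Time passes only in rows, so rows that repeat a pose let the fingers close. It gives the time, the measured TCP pose, the force, the opening and the grip force at its end, in the units of the state.
- telemetry.get_state(): the state, without advancing time (a new reading comes with each control period).
- vision.read_camera(name): name is "scene" or "top"; returns a dict with "color" (480x640x3 uint8, blue, green, red), "K" (3x3 intrinsics, pixels), "rvec" (rotation vector, rad) and "tvec" (3), from world to camera coordinates, as OpenCV has them. Camera axes: x right, y down, z forward; pixel columns grow to the right and rows downward; lengths in m; the calibration is good to about 2 mm. A picture is of the moment at which its call begins. There is no depth.
- ctrl.sign_off(): hands the job in; it is judged then, once.
The state is a dict: "time": time; "qpos": joint angles; "dq": joint speeds; "joint_efforts": joint torques, N m; "eef_pos": TCP position; "tcp_rot": TCP orientation; "contact_force": force on the tool from outside, world axes, zero at the start; "wrist_torque": the same for the moment, N m; "opening": opening from 0.0 (shut) to 1.0 (fully open); "finger_force": force on a finger pad.
Only numpy, scipy, OpenCV 4.12 (cv2) and the standard library are available. Lean on these libraries where they do the work, as an engineer would, in place of code of your own. Each camera call takes 0.05 s, during which the arm holds its last target. There are 200 camera calls.

## Working session

There is one attempt and no reset: what is moved stays moved. The work goes in short steps, Python scripts to look and compute and a tool call to move; the robot and the scene stay as the last step left them, time stands still between calls to the robot, and variables do not carry over. Pictures are saved under pics/ and viewed, at most 10 in all, crops included, and the job is handed in when it is done.

Besides the shell and the picture viewer there is one more tool, called after "Emit:" as name(argument=value, ...) on one line, values as JSON. arm_command: Moves the arm, as the interface text tells. Its arguments: {"type":"object","properties":{"series":{"type":"array","items":{"type":"number"}},"force":{"type":"number"}},"required":["series"]}

```bash
mkdir -p pics; cat > h.py <<'E'
import cv2, numpy as np
from plant import telemetry, vision, ctrl
from scipy.spatial.transform import Rotation as R
def cam(n,save=None):
    d=vision.read_camera(n)
    if save: cv2.imwrite(save,d["color"])
    return d
def ray(d,uv,z):
    M,_=cv2.Rodrigues(np.array(d["rvec"],float)); t=np.array(d["tvec"],float).ravel()
    p=cv2.undistortPoints(np.array(uv,float).reshape(-1,1,2),np.array(d["K"],float),None).reshape(-1,2)
    c=-M.T@t; v=np.c_[p,np.ones(len(p))]@M
    return c+v*((z-c[2])/v[:,2])[:,None]
def proj(d,P):
    return cv2.projectPoints(np.array(P,float).reshape(-1,3),np.array(d["rvec"],float),np.array(d["tvec"],float),np.array(d["K"],float),None)[0].reshape(-1,2)
E
python3 - <<'E'
from h import *
for n in("scene","top"):
    d=cam(n,f"pics/{n}0.png"); M,_=cv2.Rodrigues(np.array(d["rvec"])); print(n,-M.T@np.array(d["tvec"]).ravel(),d["K"][0])
s=telemetry.get_state(); print(s["time"],s["eef_pos"],R.from_quat(s["tcp_rot"]).as_matrix().round(3),s["opening"])
E
```

```text
scene [ 0.96281762 -0.5859741   0.6361315 ] [603.44681495   0.         321.57593975]
top [0.3788602  0.01125701 0.90560812] [491.42487702   0.         322.59132665]
0.1 [0.21378343 0.6395339  0.20324078] [[-0.948  0.317 -0.001]
 [ 0.317  0.948 -0.002]
 [ 0.    -0.002 -1.   ]] 0.9972327696633028
```

View pics/top0.png

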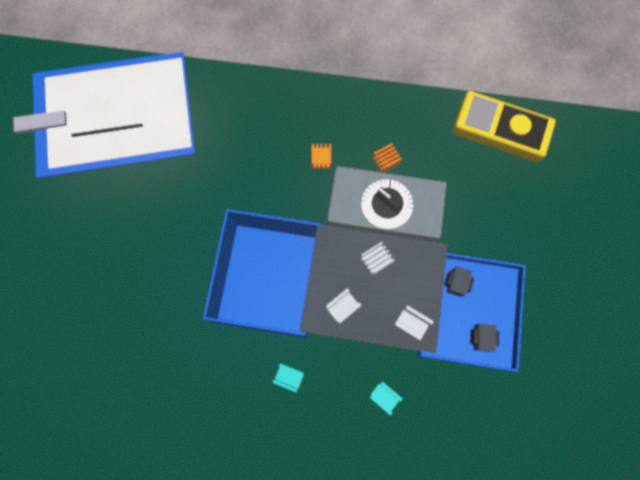

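View pics/scene0.png

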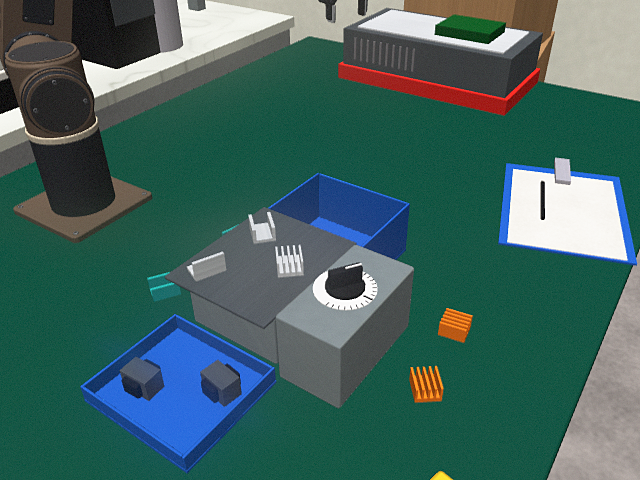

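The top view shows the bin left of the pan (world +y) and the tray on the right. The pan spans about px (301–447, 224–352), with the heat-sink at (378,258), the channel at (343,306) and the angle at (414,322). The knob is at (387,203). The scene view agrees: the pieces stand upright and the deep bin is on the far side.

```bash
cat >> h.py <<'E'
def pieces(d,region):
    g=d["color"]; hsv=cv2.cvtColor(g,cv2.COLOR_BGR2HSV)
    m=((hsv[...,2]>120)&(hsv[...,1]<50)).astype(np.uint8)
    k=np.zeros_like(m); cv2.fillConvexPoly(k,np.int32(region),1); m&=k
    m=cv2.morphologyEx(m,cv2.MORPH_CLOSE,np.ones((5,5)))
    return [(c,cv2.minAreaRect(c)) for c in cv2.findContours(m,0,1)[0] if cv2.contourArea(c)>60]
E
python3 - <<'E'
from h import *
d=cam("top"); g=d["color"]; hsv=cv2.cvtColor(g,cv2.COLOR_BGR2HSV)
pc=[(317,224),(447,243),(435,352),(301,332)]
P=ray(d,pc,.11); print("pan",P.round(3)); print("sides",np.linalg.norm(P-np.roll(P,-1,0),axis=1))
C=ray(d,[(337,167),(447,182),(441,237),(328,222)],.12); print("cons",C.round(3),np.linalg.norm(C-np.roll(C,-1,0),axis=1))
for c,r in pieces(d,[(312,234),(440,250),(430,346),(304,328)]): print(r, ray(d,r[0],.122).round(3), ray(d,cv2.boxPoints(r),.122).round(3).tolist())
c=ray(d,[(387,203.5)],.122); print("dial",c)
crop=g[160:360,290:460]; cv2.imwrite("pics/crop.png",cv2.resize(crop,None,fx=3,fy=3,interpolation=2)[:600])
bn=ray(d,[(228,210),(205,319)],.098);print("bin far",bn.round(3))
E
```

```text
pan [[ 0.597  0.052  0.11 ]
 [ 0.594 -0.166  0.11 ]
 [ 0.414 -0.161  0.11 ]
 [ 0.416  0.053  0.11 ]]
sides [0.21875705 0.17942583 0.21439301 0.18050972]
cons [[ 0.699  0.032  0.12 ]
 [ 0.697 -0.156  0.12 ]
 [ 0.6   -0.153  0.12 ]
 [ 0.6    0.034  0.12 ]] [0.18784733 0.09711129 0.18779187 0.09858827]
((413.4775390625, 322.2359619140625), (33.283935546875, 25.545949935913086), 32.0053825378418) [[ 0.455 -0.121  0.122]] [[0.447, -0.089, 0.122], [0.484, -0.107, 0.122], [0.462, -0.154, 0.122], [0.426, -0.135, 0.122]]
((342.6802978515625, 305.516357421875), (24.711118698120117, 31.36903953552246), 50.19443130493164) [[ 0.466 -0.007  0.122]] [[0.461, 0.024, 0.122], [0.498, -0.01, 0.122], [0.471, -0.039, 0.122], [0.434, -0.005, 0.122]]
((376.576904296875, 257.6153564453125), (25.51620864868164, 28.567060470581055), 56.3099365234375) [[ 0.55  -0.052  0.122]] [[0.551, -0.021, 0.122], [0.582, -0.056, 0.122], [0.55, -0.083, 0.122], [0.519, -0.048, 0.122]]
dial [[ 0.64446481 -0.05906837  0.122     ]]
bin far [[0.604 0.208 0.098]
 [0.416 0.212 0.098]]
```

View pics/crop.png

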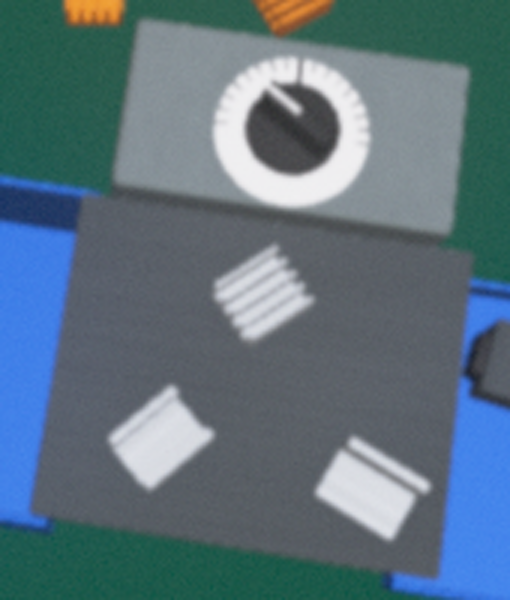

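The crop shows the angle's leg facing +x/−y and the channel turned about 45°. The pointer line is left of the long zero mark at crop (303,70), roughly +0.7 rad. Measured sizes match (pan 0.180 × 0.217, console 0.188 × 0.098), giving a scale centre of about (0.505, −0.056) and a knob at (0.645, −0.058). I'll push the channel first, then the angle, then the heat-sink.

Emit:
arm_command(series=[-3.8,-2.9,0,0,0,7.1,0.8,-7.6,-5.8,0,0,0,14.2,0.8,-11.4,-8.7,0,0,0,21.3,0.8,-15.2,-11.6,0,0,0,28.4,0.8,-19,-14.5,0,0,0,35.5,0.8,-22.8,-17.4,0,0,0,42.6,0.8,-26.6,-20.3,0,0,0,49.7,0.8,-30.4,-23.2,0,0,0,56.8,0.8,-34.2,-26.1,0,0,0,64,0.8,-37.6,-28.5,0,0,0,71.5,0.8])

```text
time: 0.98
eef_pos: [0.449, 0.2938, 0.2044]
tcp_rot: [0.707, 0.707, -0.0, -0.0]
contact_force: [-0.1, 1.0, -0.1]
opening: 0.202
finger_force: 0.0
```

Emit:
arm_command(series=[-3.9,0.8,0,0,0,0,0.8,-7.8,1.7,0,0,0,0,0.8,-11.7,1.7,0,0,0,0,0.8,-15.6,1.7,0,0,0,0,0.8,-19.5,1.7,0,0,0,0,0.8,-23.4,1.7,0,0,0,0,0.8,-27.3,1.7,0,0,0,0,0.8,-31.2,1.7,0,0,0,0,0.8,-35,1.7,3,0,0,0,0.8,-35.6,1.7,3,0,0,0,0.8])

```text
time: 1.82
eef_pos: [0.4661, -0.0633, 0.1717]
tcp_rot: [0.706, 0.708, -0.001, -0.001]
contact_force: [0.0, 0.7, -1.3]
opening: 0.199
finger_force: 0.0
```

```bash
python3 - <<'E'
from h import *
d=cam("top"); e=cam("scene"); s=telemetry.get_state(); print(s["eef_pos"],s["time"])
a=cv2.resize(d["color"][150:370,280:480],None,fx=2,fy=2); b=cv2.resize(e["color"][170:390,150:350],None,fx=2,fy=2)
cv2.imwrite("pics/c2.png",np.hstack([a,b])[:, :800])
E
```

```text
[ 0.46663398 -0.06128713  0.17278356] 1.9167
```

View pics/c2.png

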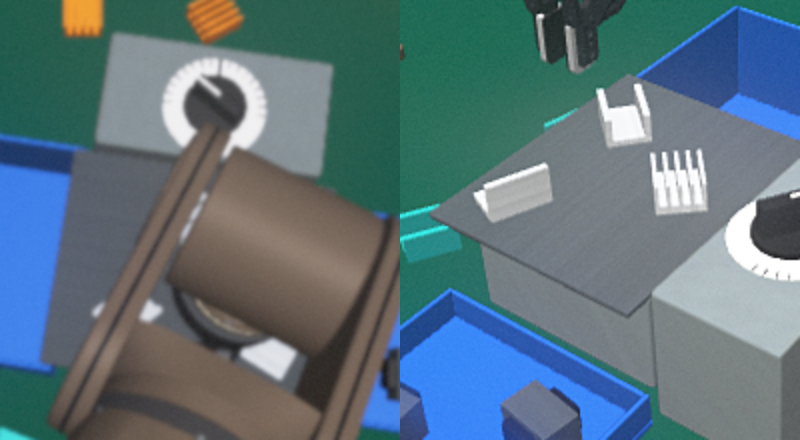

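The top view is covered by the arm. In the scene view the fingers are above the gap between the channel and the angle. I'll descend and push.

Emit:
arm_command(series=[0,0,2.5,0,0,0,0.8,0,0,4.5,0,0,0,0.8,0,0,5.7,0,0,0,0.8,0,0,5.7,0,0,0,0.8])

```text
time: 2.25
eef_pos: [0.4661, -0.0579, 0.1152]
tcp_rot: [0.704, 0.71, -0.001, -0.003]
contact_force: [0.0, -0.4, -0.3]
opening: 0.199
finger_force: 0.0
```

Emit:
arm_command(series=[1,0,0,0,0,0,0.8,2,0,0,0,0,0,0.8,3,0,0,0,0,0,0.8,4,0,0,0,0,0,0.8,5,0,0,0,0,0,0.8,6,0,0,0,0,0,0.8,7,0,0,0,0,0,0.8,8,0,0,0,0,0,0.8,8,0,0,0,0,0,0.8])

```text
time: 3.0
eef_pos: [0.4672, 0.0216, 0.1175]
tcp_rot: [0.704, 0.71, 0.0, -0.0]
contact_force: [-0.6, 0.3, 0.0]
opening: 0.202
finger_force: 0.0
```

```bash
python3 - <<'E'
from h import *
e=cam("scene"); s=telemetry.get_state(); print(s["eef_pos"],s["time"])
cv2.imwrite("pics/c3.png",cv2.resize(e["color"][130:330,150:430],None,fx=2,fy=2))
E
```

```text
[0.46728194 0.02074937 0.11744476] 3.05
```

View pics/c3.png

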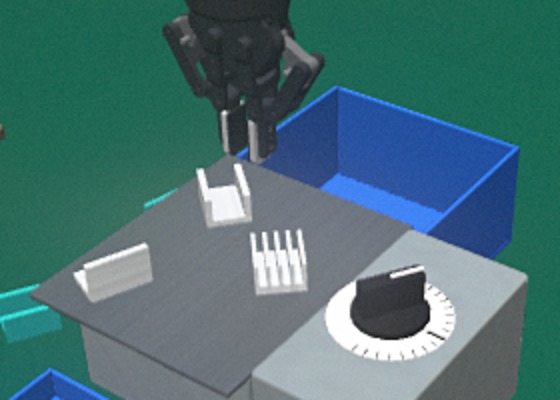

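The channel has not moved, and the fingertips (crop (245,155)) appear near the pan's far corner. I'll check by projecting the TCP and ray-casting the piece.

```bash
python3 - <<'E'
from h import *
e=cam("scene"); s=telemetry.get_state(); p=np.array(s["eef_pos"]); print(p)
print("tcp proj",proj(e,[p]), "chan expected",proj(e,[(.466,-.007,.122)]),"pan corners",proj(e,[(.416,.053,.11),(.597,.052,.11),(.414,-.161,.11),(.594,-.166,.11)]).round(0).tolist())
print("seen chan base",ray(e,[(263,232)],.112),"far pan corner",ray(e,[(265,208),(168,275),(265,325)],.11), "bin rim far", ray(e,[(319,174),(409,204)],.098),"tray",ray(e,[(176,317),(275,371)],.03))
d=cam("top"); t=np.array(s["eef_pos"]); print("top tcp",proj(d,[p]))
E
```

```text
[0.46738288 0.02019538 0.1174783 ]
tcp proj [[274.26460712 222.14968723]] chan expected [[262.51253761 227.74683724]] pan corners [[262.0, 207.0], [357.0, 243.0], [165.0, 276.0], [265.0, 327.0]]
seen chan base [[ 0.46413654 -0.00447305  0.112     ]] far pan corner [[ 0.42237102  0.05388005  0.11      ]
 [ 0.41615529 -0.15810373  0.11      ]
 [ 0.59199083 -0.16375838  0.11      ]] bin rim far [[0.42145397 0.21319779 0.098     ]
 [0.60539987 0.20968887 0.098     ]] tray [[ 0.41493165 -0.15793526  0.03      ]
 [ 0.60130607 -0.16224512  0.03      ]]
top tcp [[325.72688386 302.52579689]]
```

```bash
python3 - <<'E'
from h import *
e=cam("scene")
for z in(.117,.125,.135,.145): print(z,proj(e,[(.455,.02,z),(.48,.02,z),(.467,.031,z),(.467,.009,z)]).round(0).tolist())
cv2.imwrite("pics/c4.png",cv2.resize(e["color"][180:260,220:330],None,fx=6,fy=6,interpolation=2))
E
```

```text
0.117 [[268.0, 220.0], [281.0, 225.0], [278.0, 219.0], [270.0, 226.0]]
0.125 [[268.0, 216.0], [280.0, 221.0], [278.0, 215.0], [269.0, 221.0]]
0.135 [[267.0, 210.0], [280.0, 215.0], [278.0, 209.0], [269.0, 216.0]]
0.145 [[267.0, 205.0], [280.0, 210.0], [277.0, 204.0], [269.0, 210.0]]
```

View pics/c4.png

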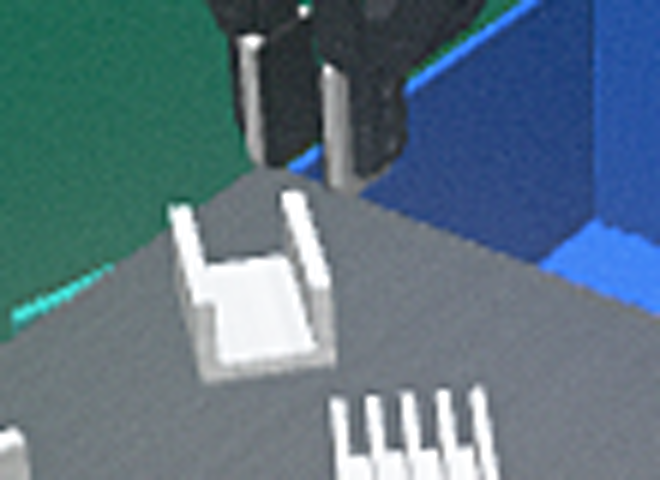

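The tips at px (265,207) and (278,211) correspond to z ≈ 0.14 at the TCP's x,y. So the fingers passed over the channel, and the real tips are about 25 mm higher than reported. I'll back off and find the pan by a gentle touch.

Emit:
arm_command(series=[0,0,-1.5,0,0,0,0.8,-3,0,-1.5,0,0,0,0.8,-6,0,-1.5,0,0,0,0.8,-8.4,0,-1.5,0,0,0,0.8,-8.4,0,0,0,0,0,0.8,-8.4,0,0.5,0,0,0,0.8,-8.4,0,0.5,0,0,0,0.8])

```text
time: 3.78
eef_pos: [0.4665, -0.0642, 0.1107]
tcp_rot: [0.705, 0.709, -0.001, -0.002]
contact_force: [-0.3, -0.1, -0.1]
opening: 0.201
finger_force: 0.0
```

```bash
python3 - <<'E'
from h import *
e=cam("scene"); s=telemetry.get_state(); p=np.array(s["eef_pos"]); print(p,s["contact_force"])
for z in(.115,.125,.135,.145): print(z,proj(e,[(p[0]-.012,p[1],z),(p[0]+.012,p[1],z)]).round(0).tolist())
cv2.imwrite("pics/c5.png",cv2.resize(e["color"][180:280,170:300],None,fx=5,fy=5,interpolation=2))
E
```

```text
[ 0.46702852 -0.06396983  0.11155222] [-0.13576069  0.33070832  0.21102753]
0.115 [[233.0, 248.0], [246.0, 253.0]]
0.125 [[232.0, 242.0], [245.0, 247.0]]
0.135 [[232.0, 237.0], [244.0, 242.0]]
0.145 [[231.0, 231.0], [244.0, 236.0]]
```

View pics/c5.png

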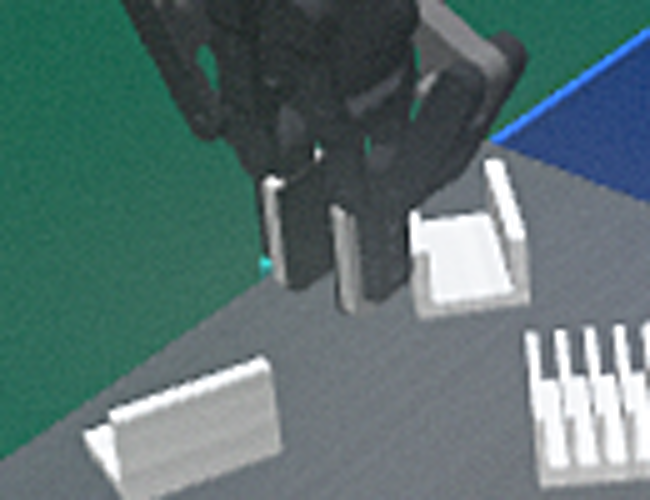

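Tips are at about px (227,237) and (240,242), where z = 0.112 would predict (233,248) and (246,253). They still float, so I'll step down and watch the force.

Emit:
arm_command(series=[0,0,0.5,0,0,0,0.8,0,0,0.8,0,0,0,0.8,0,0,0.8,0,0,0,0.8])

```text
time: 4.08
eef_pos: [0.4676, -0.0635, 0.104]
tcp_rot: [0.704, 0.71, -0.0, -0.0]
contact_force: [-1.3, -0.5, 0.4]
opening: 0.202
finger_force: 0.0
```

Emit:
arm_command(series=[0,0,0.3,0,0,0,0.8,0,0,0.3,0,0,0,0.8])

```text
time: 4.25
eef_pos: [0.4678, -0.0638, 0.1012]
tcp_rot: [0.705, 0.71, -0.0, -0.0]
contact_force: [-0.1, -0.5, -0.3]
opening: 0.197
finger_force: 0.0
```

Emit:
arm_command(series=[0,0,0.3,0,0,0,0.8,0,0,0.3,0,0,0,0.8])

```text
time: 4.42
eef_pos: [0.4677, -0.064, 0.0981]
tcp_rot: [0.705, 0.71, -0.0, -0.0]
contact_force: [0.2, -0.6, -0.4]
opening: 0.2
finger_force: 0.0
```

Emit:
arm_command(series=[0,0,0.3,0,0,0,0.8,0,0,0.3,0,0,0,0.8])

```text
time: 4.58
eef_pos: [0.4676, -0.0641, 0.095]
tcp_rot: [0.705, 0.709, -0.0, -0.0]
contact_force: [-0.8, -0.6, -0.0]
opening: 0.199
finger_force: 0.0
```

Emit:
arm_command(series=[0,0,0.3,0,0,0,0.8,0,0,0.3,0,0,0,0.8])

```text
time: 4.75
eef_pos: [0.4676, -0.0641, 0.092]
tcp_rot: [0.705, 0.709, -0.0, -0.0]
contact_force: [0.3, 0.7, -0.1]
opening: 0.202
finger_force: 0.0
```

```bash
python3 - <<'E'
from h import *
e=cam("scene"); s=telemetry.get_state(); p=np.array(s["eef_pos"]); print(p,s["contact_force"])
cv2.imwrite("pics/c6.png",cv2.resize(e["color"][180:280,170:300],None,fx=5,fy=5,interpolation=2))
E
```

```text
[ 0.46769291 -0.06410178  0.09214657] [ 0.51157504 -0.69873533 -0.03102588]
```

View pics/c6.png

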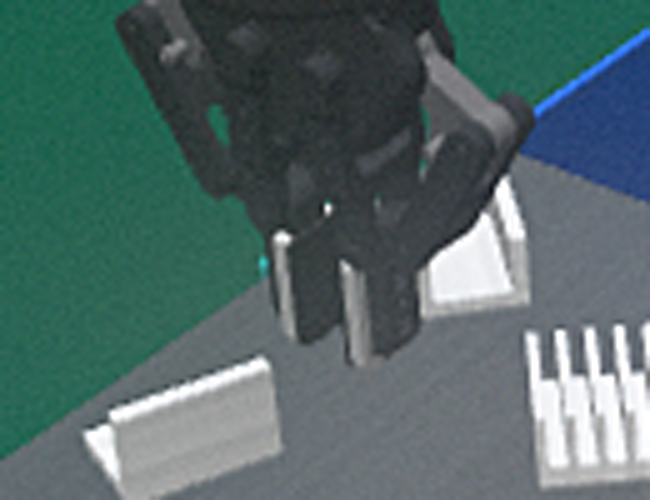

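Tips are now at px (229,248) and (242,253), just above the pan at z ≈ 0.115–0.12. One more small step down, then push the channel.

Emit:
arm_command(series=[0,0,0.3,0,0,0,0.8,0,0,0.3,0,0,0,0.8])

```text
time: 4.97
eef_pos: [0.4677, -0.0641, 0.089]
tcp_rot: [0.705, 0.709, -0.0, -0.0]
contact_force: [0.4, 0.4, 0.5]
opening: 0.197
finger_force: 0.0
```

Emit:
arm_command(series=[0.8,0,0,0,0,0,0.8,1.6,0,0,0,0,0,0.8,2.4,0,0,0,0,0,0.8,3.2,0,0,0,0,0,0.8,4,0,0,0,0,0,0.8,4.8,0,0,0,0,0,0.8])

```text
time: 5.47
eef_pos: [0.4676, -0.0151, 0.0896]
tcp_rot: [0.705, 0.71, -0.0, 0.0]
contact_force: [0.7, -0.9, -0.3]
opening: 0.201
finger_force: 0.2
```

```bash
cat >> h.py <<'E'
def onpan(e):
    q=proj(e,[(.418,.05,.115),(.595,.05,.115),(.592,-.163,.115),(.416,-.158,.115)])
    q2=proj(e,[(.418,.05,.135),(.595,.05,.135),(.592,-.163,.135),(.416,-.158,.135)])
    for c,r in pieces(e,cv2.convexHull(np.float32(np.vstack([q,q2]))).reshape(-1,2)):
        if cv2.contourArea(c)>80: print("blob",np.round(r[0]),np.round(r[1]),ray(e,[r[0]],.122).round(3)[0][:2],cv2.contourArea(c))
E
python3 - <<'E'
from h import *
e=cam("scene"); s=telemetry.get_state(); print(s["eef_pos"],s["contact_force"]); onpan(e)
E
```

```text
[ 0.4673721  -0.01406438  0.08945621] [0.03461361 0.4187336  0.67639949]
blob [261. 257.] [101. 156.] [ 0.51  -0.067] 9835.5
```

```bash
sed -i 's/hsv\[...,2\]>120/hsv[...,2]>VT/; s/^def cam/VT=120\ndef cam/' h.py
python3 - <<'E'
import h; from h import *
e=cam("scene"); print(e["color"][[250,300,232],[300,265,263]])
h.VT=165; onpan(e)
E
```

```text
[[255 255 255]
 [129 117 113]
 [165 163 162]]
blob [207. 266.] [19. 39.] [ 0.46  -0.124] 640.0
blob [289. 260.] [31. 27.] [ 0.548 -0.051] 771.5
blob [277. 224.] [11. 24.] [0.479 0.012] 144.5
```

The channel is moving, so I'll keep pushing over the edge.

Emit:
arm_command(series=[0.8,0,0,0,0,0,0.8,1.6,0,0,0,0,0,0.8,2.4,0,0,0,0,0,0.8,3.2,0,0,0,0,0,0.8,4,0,0,0,0,0,0.8,4.8,0,0,0,0,0,0.8,5.6,0,0,0,0,0,0.8,6.4,0,0,0,0,0,0.8,7.2,0,0,0,0,0,0.8,8,0,0,0,0,0,0.8])

```text
time: 6.4
eef_pos: [0.4671, 0.0647, 0.0896]
tcp_rot: [0.705, 0.709, 0.0, -0.0]
contact_force: [-0.7, -0.6, -0.4]
opening: 0.202
finger_force: 0.1
```

Emit:
arm_command(series=[0.8,0,0,0,0,0,0.8,1.2,0,0,0,0,0,0.8,1.2,0,-3,0,0,0,0.8,1.2,0,-6,0,0,0,0.8,1.2,0,-6,0,0,0,0.8])

```text
time: 6.82
eef_pos: [0.4711, 0.0761, 0.1558]
tcp_rot: [0.705, 0.71, 0.004, 0.004]
contact_force: [0.8, -0.1, 2.2]
opening: 0.201
finger_force: 0.0
```

```bash
python3 - <<'E'
import h; from h import *
e=cam("scene"); h.VT=165; onpan(e); s=telemetry.get_state(); print(s["eef_pos"],s["time"])
b=pieces(e,proj(e,[(.415,.05,.1),(.605,.05,.1),(.605,.21,.1),(.415,.21,.1)])); print([(r[0],cv2.contourArea(c)) for c,r in b])
cv2.imwrite("pics/c7.png",e["color"])
E
```

```text
blob [205. 260.] [12. 39.] [ 0.447 -0.115] 90.5
blob [289. 260.] [30. 26.] [ 0.548 -0.051] 725.5
blob [283. 217.] [24. 28.] [0.475 0.034] 277.5
[0.46990522 0.07598319 0.15342476] 6.8667
[((291.81414794921875, 213.71240234375), 104.5)]
```

```bash
python3 - <<'E'
from h import *
e=cv2.imread("pics/c7.png"); d=cam("top")
cv2.imwrite("pics/c8.png",np.hstack([cv2.resize(e[150:290,230:370],None,fx=4,fy=4,interpolation=2),cv2.resize(d["color"][240:380,290:350],None,fx=4,fy=4,interpolation=2)]))
E
```

```text
(no output)
```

View pics/c8.png

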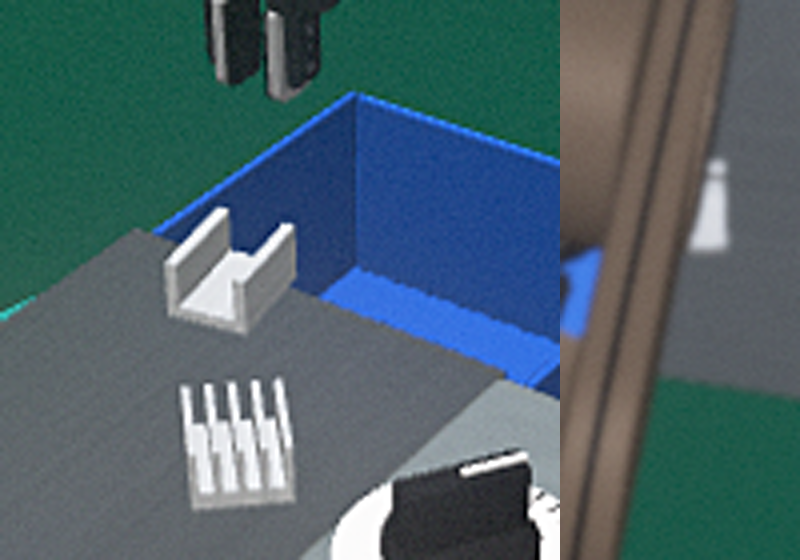

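The channel (crop (230,285)) now lies with its open ends along y at the bin-side edge, still on the pan. A single finger slid through its open U, because the tips were above its 5 mm floor. I'll measure it and re-push with narrower, lower, centred fingers.

```bash
python3 - <<'E'
from h import *
e=cam("scene")
P=ray(e,[(273,228),(291.75,233.25),(304,219.5)],.11); print(P.round(4),np.linalg.norm(np.diff(P,axis=0),axis=1))
T=ray(e,[(273,214.5),(294,217.5),(285.5,202),(301,206)],.134);print("walltops",T.round(3))
for z in(.17,.175,.18,.185): print(z,ray(e,[(287.5,170.5),(301,174.5)],z).round(3).tolist())
s=telemetry.get_state();print(s["eef_pos"],s["opening"])
E
```

```text
[[0.4685 0.0148 0.11  ]
 [0.5013 0.0191 0.11  ]
 [0.4952 0.0606 0.11  ]] [0.03307361 0.04195164]
walltops [[0.469 0.017 0.134]
 [0.501 0.027 0.134]
 [0.463 0.056 0.134]
 [0.491 0.06  0.134]]
0.17 [[0.445, 0.089, 0.17], [0.471, 0.09, 0.17]]
0.175 [[0.451, 0.081, 0.175], [0.476, 0.082, 0.175]]
0.18 [[0.457, 0.074, 0.18], [0.482, 0.075, 0.18]]
0.185 [[0.462, 0.067, 0.185], [0.487, 0.068, 0.185]]
[0.46708323 0.07596713 0.14961871] 0.20368363133915468
```

Emit:
arm_command(series=[-3.2,0.6,0,0,0,0,0.9,-6.4,1.2,0,0,0,0,0.9,-9.6,1.8,0,0,0,0,0.9,-9.8,1.8,2.5,0,0,0,0.9,-9.8,1.8,5,0,0,0,0.9,-9.8,1.8,6.2,0,0,0,0.9,-9.8,1.8,6.2,0,0,0,0.9])

```text
time: 7.55
eef_pos: [0.4837, -0.0221, 0.0847]
tcp_rot: [0.705, 0.709, -0.002, -0.003]
contact_force: [0.9, -0.6, -0.8]
opening: 0.102
finger_force: 0.0
```

Emit:
arm_command(series=[0,0,0.3,0,0,0,0.9,0,0,0.3,0,0,0,0.9])

```text
time: 7.72
eef_pos: [0.485, -0.022, 0.0835]
tcp_rot: [0.705, 0.709, -0.001, -0.001]
contact_force: [-0.1, -0.7, 0.2]
opening: 0.102
finger_force: 0.4
```

Emit:
arm_command(series=[0,0,0.2,0,0,0,0.9,0,0,0.2,0,0,0,0.9])

```text
time: 7.88
eef_pos: [0.4851, -0.022, 0.0835]
tcp_rot: [0.705, 0.71, -0.001, -0.001]
contact_force: [-5.5, -0.0, 11.7]
opening: 0.101
finger_force: 5.5
```

Emit:
arm_command(series=[0,0,0.2,0,0,0,0.9,0,0,0.2,0,0,0,0.9])

```text
time: 8.05
eef_pos: [0.4852, -0.022, 0.0834]
tcp_rot: [0.704, 0.71, -0.001, -0.001]
contact_force: [-10.2, 1.0, 21.6]
opening: 0.098
finger_force: 10.7
```

The tips meet the pan at a reported z of 0.0835, so the offset is 26.5 mm. I'll raise to about 2 mm clearance and push.

Emit:
arm_command(series=[0,0,-0.6,0,0,0,0.9,0.8,0,-0.6,0,0,0,0.9,1.6,0,-0.6,0,0,0,0.9,2.4,0,-0.6,0,0,0,0.9,3.2,0,-0.6,0,0,0,0.9,4,0,-0.6,0,0,0,0.9,4.8,0,-0.6,0,0,0,0.9,5.6,0,-0.6,0,0,0,0.9,6.4,0,-0.6,0,0,0,0.9,7.2,0,-0.6,0,0,0,0.9])

```text
time: 8.88
eef_pos: [0.4852, 0.0509, 0.0865]
tcp_rot: [0.705, 0.709, 0.0, -0.0]
contact_force: [1.0, -0.4, 0.2]
opening: 0.103
finger_force: 0.0
```

Emit:
arm_command(series=[0.8,0,0,0,0,0,0.9,1.6,0,0,0,0,0,0.9,2,0,0,0,0,0,0.9,2,0,0,0,0,0,0.9,0,0,-3,0,0,0,0.9,0,0,-6,0,0,0,0.9])

```text
time: 9.38
eef_pos: [0.4833, 0.0486, 0.1449]
tcp_rot: [0.705, 0.709, -0.002, -0.002]
contact_force: [1.5, 0.2, 0.3]
opening: 0.102
finger_force: 0.0
```

```bash
python3 - <<'E'
import h; from h import *
e=cam("scene","pics/c9.png"); h.VT=165; onpan(e); s=telemetry.get_state(); print(s["eef_pos"],s["contact_force"],s["time"])
h.VT=130
b=pieces(e,proj(e,[(.415,.05,.1),(.605,.05,.1),(.605,.21,.1),(.415,.21,.1)])); print([(r[0],cv2.contourArea(c),ray(e,[r[0]],.02).round(3)) for c,r in b])
E
```

```text
blob [205. 260.] [12. 39.] [ 0.447 -0.115] 92.5
blob [289. 260.] [30. 26.] [ 0.548 -0.051] 726.5
[0.48864908 0.0487987  0.15348373] [1.91131044 1.17526662 3.7539442 ] 9.4333
[]
```

The channel is off the pan and in the bin (hidden behind the near wall). Next the angle: I'll come down just beyond the pan edge at y ≈ −0.182 with the fingers shut.

Emit:
arm_command(series=[-3.9,-0.5,0,0,0,0,1,-7.8,-1,0,0,0,0,1,-11.7,-1.5,0,0,0,0,1,-15.6,-2,0,0,0,0,1,-19.5,-2.5,0,0,0,0,1,-23.2,-2.9,0,0,0,0,1,-23.2,-2.9,2.5,0,0,0,1,-23.2,-2.9,5,0,0,0,1,-23.2,-2.9,5.9,0,0,0,1,-23.2,-2.9,5.9,0,0,0,1])

```text
time: 10.27
eef_pos: [0.4556, -0.1812, 0.0846]
tcp_rot: [0.705, 0.709, -0.001, -0.003]
contact_force: [-0.2, 0.6, -0.3]
opening: -0.003
finger_force: 0.0
```

Emit:
arm_command(series=[0.8,0,0,0,0,0,1,1.6,0,0,0,0,0,1,2.4,0,0,0,0,0,1,3.2,0,0,0,0,0,1,4,0,0,0,0,0,1,4.8,0,0,0,0,0,1,4.8,0,0,0,0,0,1])

```text
time: 10.85
eef_pos: [0.4574, -0.1325, 0.0878]
tcp_rot: [0.704, 0.71, 0.0, -0.0]
contact_force: [0.4, 0.0, -0.6]
opening: -0.001
finger_force: 0.0
```

```bash
python3 - <<'E'
import h; from h import *
e=cam("scene","pics/c10.png"); h.VT=140; onpan(e); s=telemetry.get_state(); print(s["eef_pos"],s["contact_force"],s["opening"],s["time"])
h.VT=140
for c,r in pieces(e,[(150,200),(330,200),(330,330),(150,330)]): print(cv2.boundingRect(c),cv2.boxPoints(r).round().tolist())
E
```

```text
blob [289. 260.] [31. 27.] [ 0.548 -0.051] 764.0
blob [223. 254.] [18. 30.] [ 0.459 -0.09 ] 245.5
[ 0.45739454 -0.13311387  0.08764349] [ 0.21675579 -0.52830251  0.05313483] -0.0029262507070805487 10.9
(276, 267, 55, 64) [[276.0, 267.0], [330.0, 267.0], [330.0, 330.0], [276.0, 330.0]]
(191, 252, 9, 23) [[189.0, 253.0], [194.0, 251.0], [199.0, 274.0], [194.0, 275.0]]
(275, 244, 29, 34) [[275.0, 246.0], [301.0, 244.0], [304.0, 275.0], [277.0, 277.0]]
(212, 240, 24, 29) [[205.0, 252.0], [232.0, 239.0], [240.0, 255.0], [213.0, 268.0]]
```

The angle is moving with the fingers. I'll lower slightly and go on.

Emit:
arm_command(series=[0.9,0,0.15,0,0,0,1,1.8,0,0.15,0,0,0,1,2.7,0,0.15,0,0,0,1,3.6,0,0.15,0,0,0,1,4.5,0,0.15,0,0,0,1,5.4,0,0.15,0,0,0,1,6.3,0,0.15,0,0,0,1,7.2,0,0.15,0,0,0,1,8.1,0,0.15,0,0,0,1,9,0,0.15,0,0,0,1])

```text
time: 11.73
eef_pos: [0.4568, -0.0433, 0.086]
tcp_rot: [0.705, 0.709, 0.0, -0.0]
contact_force: [0.8, -0.2, 0.6]
opening: 0.001
finger_force: 0.1
```

```bash
python3 - <<'E'
import h; from h import *
e=cam("scene","pics/c11.png"); s=telemetry.get_state(); print(s["eef_pos"],s["contact_force"],s["time"])
h.VT=140
for c,r in pieces(e,[(150,190),(330,190),(330,280),(150,280)]): print(cv2.boundingRect(c),cv2.boxPoints(r).round().tolist(),ray(e,[r[0]],.12).round(3))
E
```

```text
[ 0.45651782 -0.04205352  0.08587386] [-6.79432367e-04  1.42046699e+00 -5.93530043e-02] 11.7833
(315, 266, 16, 15) [[315.0, 280.0], [329.0, 265.0], [335.0, 271.0], [320.0, 285.0]] [[ 0.606 -0.049  0.12 ]]
(275, 244, 29, 34) [[274.0, 246.0], [301.0, 244.0], [304.0, 275.0], [277.0, 278.0]] [[ 0.547 -0.049  0.12 ]]
(218, 222, 24, 23) [[218.0, 226.0], [237.0, 220.0], [245.0, 243.0], [225.0, 249.0]] [[ 0.436 -0.044  0.12 ]]
```

```bash
python3 - <<'E'
from h import *
e=cam("scene"); print(proj(e,[(.457,-.042,.113),(.457,-.031,.113),(.442,-.053,.113),(.471,-.053,.113),(.414,-.0,.11)]).round().tolist())
hsv=cv2.cvtColor(e["color"],cv2.COLOR_BGR2HSV); 
for r in range(214,256,2): print(r,''.join('#' if v>215 and s<60 else '+' if v>140 and s<60 else 'k' if v<60 else 'p' if s<60 else '.' for s,v in hsv[r,205:290,1:3]))
E
```

```text
[[244.0, 242.0], [248.0, 238.0], [231.0, 242.0], [246.0, 249.0], [240.0, 222.0]]
214 ................kppp.kpppppppkppppppkppkppppppppppppppppppkpkppppppppppppppppp.......
216 ........................pppppppppppppppkppppppppppppppppp.ppppppppppppppppppppppppp..
218 ........................ppppppppppppkppppppppppppppppppkppppppppppppppppppppppppppppp
220 .........................ppppppppppppppppppppppppppppkppppppppppppppppppppppppppppppp
222 .........................#+kkp#+ppppppppppppppppppppppppppppppppppppppppppppppppppppp
224 ...................+#######pp+++p+ppppppppppppppppppppppppppppppppppppppppppppppppppp
226 .............##############pp++pk++pppppppppppppppppppppppppppppppppppppppppppppppppp
228 .............+#############+k++pkp++ppppppppppppppppppppppppppppppppppppppppppppppppp
230 ..............++############pp+pkp++ppppppppppppppppppppppppppppppppppppppppppppppppp
232 ...............p+###########pp++pp++ppppppppppppppppppppppppppppppppppppppppppppppppp
234 .................++#########pp++pk++ppppppppppppppppppppppppppppppppppppppppppppppppp
236 .................pp++####
[... 170 characters left out ...]
pppppppp+####+++++pp++pppppppppppppppppppppppppppppppppppppppppppppppp
242 ........pppppppppppppppp++++++pp+pp++pppppppppppppppppppppppppppppppppppppppppppppppp
244 .....pppppppppppppppppppppppppppppppppppppppppppppppppppppppppppppppppppppppppppppppp
246 ..pppppppppppppppppppppppppppppppppppppppppppppppppppppppppppppppppppp+++ppp##+ppp##p
248 pppppppppppppppppppppppppppppppppppppppppppppppppppppppppppppppppppppp##+ppp##+ppp##+
250 pppppppppppppppppppppppppppppppppppppppppppppppppppppppppppppppppppppp+##ppp+#+ppp##+
252 pppppppppppppppppppppppppppppppppppppppppppppppppppppppppppppppppppppp+##ppp+##ppp+##
254 ppppppppppppppppppppppppppppppppppppppppppppppppppppppppppppppppppppppp##+ppp##+ppp##
```

```bash
python3 - <<'E'
from h import *
e=cam("scene"); print(ray(e,[(218,225.5),(230,241),(218,227),(229,243),(230,222)],.115).round(3).tolist())
print(ray(e,[(230,222),(218,225.5),(230,241)],.14).round(3).tolist())
d=cam("top")
c=d["color"][240:360,260:400]; q=proj(e,[(.457,-.02,.12)])
E=cv2.resize(e["color"][190:270,190:300],None,fx=4,fy=4,interpolation=2); T=cv2.resize(c,None,fx=2.5,fy=2.5,interpolation=2)
T=cv2.copyMakeBorder(T,0,320-T.shape[0],0,0,0); cv2.imwrite("pics/c12.png",np.hstack([E,T]))
E
```

```text
[[0.398, -0.032, 0.115], [0.44, -0.053, 0.115], [0.4, -0.035, 0.115], [0.442, -0.058, 0.115], [0.407, -0.014, 0.115]]
[[0.433, -0.042, 0.14], [0.425, -0.058, 0.14], [0.465, -0.079, 0.14]]
```

View pics/c12.png

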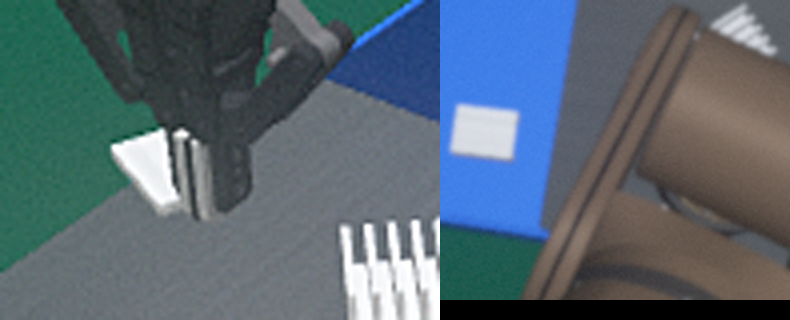

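The top half shows the channel lying in the bin at (485,130). In the scene half the angle's foot overhangs the pan's −x edge: its free long edge runs (0.398,−0.032) to (0.440,−0.053), 47 mm, matching the foot. It has been rotated off-centre. I'll straddle it with open fingers, using the left finger outside the pan edge, and slide it back towards +x.

Emit:
arm_command(series=[-1.5,0,0,0,0,0,1,-2,0,-2,0,0,0,1,-2,0,-5.5,0,0,0,0.5,0,-1,-5.5,0,0,0,0,2,-2.5,-5.5,0,0,0,0,2,-2.5,-5.5,0,0,0,0,2,-2.5,-5.5,0,0,0,0])

```text
time: 12.52
eef_pos: [0.4313, -0.0242, 0.141]
tcp_rot: [0.704, 0.71, -0.0, 0.0]
contact_force: [1.1, -0.6, 0.2]
opening: 0.709
finger_force: 0.0
```

Emit:
arm_command(series=[0,0,2,0,0,0,0,0,0,4,0,0,0,0,0,0,5.2,0,0,0,0,0,0,5.5,0,0,0,0,0,0,5.5,0,0,0,0])

```text
time: 12.93
eef_pos: [0.4311, -0.0248, 0.0849]
tcp_rot: [0.705, 0.709, -0.001, -0.001]
contact_force: [0.3, -0.2, 1.1]
opening: 1.001
finger_force: 0.0
```

```bash
python3 - <<'E'
from h import *
e=cam("scene"); s=telemetry.get_state(); print(s["eef_pos"],s["contact_force"],s["opening"])
print(proj(e,[(.388,-.033,.115),(.474,-.033,.115)]).round().tolist())
hsv=cv2.cvtColor(e["color"],cv2.COLOR_BGR2HSV); 
for r in range(204,262,2): print(r,''.join('#' if v>200 and s<60 else '+' if v>140 and s<60 else 'k' if v<75 and s<90 else 'p' if s<60 else '.' for s,v in hsv[r,195:285,1:3]))
E
```

```text
[ 0.43192381 -0.02493208  0.08592123] [-0.09804019 -0.65957337 -0.18753913] 0.9993056128245872
[[213.0, 224.0], [256.0, 242.0]]
204 ..........kp+pkkkkkkkkkkk.........................kkkkkkkkkkkp....kkkkkkkkkkppppkkkkk.....
206 ...........p++kkkkkkkkkkk.............................kkkkkkkkp..ppkkkkkkkkkppppppkkk.....
208 ...........k++pkkkkkkkkkkk...........####+.............kkkkkkkpkpkkkkkkkkkkkpppkpkkkk.....
210 ............p+pkkkkkkkkkkk...........p+####+.............kkkkkkkppkkkkkkkkkkkpkkkk........
212 .............++kkkkkkkkkk.............+++####.............kkkppkkkkkkkkkpkkkkkkkppp.......
214 .............++pkkkkkkkk..............+++++####...........ppkkkkkkkkkkkkkkkkkppppppppppp..
216 .............p+pkkkkk.................++++++#####......ppppp++pkkkkkkkkkkppppppppppppppppp
218 ..................k...................++++++++####+..ppppppp++ppkpkkkkkpkkpppppppppppppppp
220 .......................................+++++++++####+ppppppp++pppkkkkppkkkpppppppppppppppp
222 ...................................+####+++++++++++++ppppppp++pppkppkkkkkkpppppppppppppppp
224 ..................
[... 1082 characters left out ...]
ppppppppppppppppppppppppp+++ppp##+p
248 .........ppppppppppppppppppppppppppppppppppppppppppppppppppppppppppppppppppppppp###ppp##+p
250 .......ppppppppppppppppppppppppppppppppppppppppppppppppppppppppppppppppppppppppp+##ppp+#+p
252 ....pppppppppppppppppppppppppppppppppppppppppppppppppppppppppppppppppppppppppppp+##ppp+##p
254 .pppppppppppppppppppppppppppppppppppppppppppppppppppppppppppppppppppppppppppppppp##+ppp##+
256 ppppppppppppppppppppppppppppppppppppppppppppppppppppppppppppppppppppppppppppppppp#####+###
258 ppppppppppppppppppppppppppppppppppppppppppppppppppppppppppppppppppppppppppppppppp######+##
260 ppppppppppppppppppppppppppppppppppppppppppppppppppppppppppppppppppppppppppppppppp######+##
```

The straddle looks right: foot corners are at px (218,226), (229,242), (249,237) and (230,222), the left tip is at (209,217) and the right tip at (256,235), with the tips about 13 mm above the pan. Lower, then slide +x.

Emit:
arm_command(series=[0,0,0.6,0,0,0,0,0,0,1.0,0,0,0,0,0,0,1.0,0,0,0,0])

```text
time: 13.23
eef_pos: [0.4315, -0.0244, 0.0757]
tcp_rot: [0.705, 0.709, -0.0, -0.0]
contact_force: [0.6, -0.1, 0.0]
opening: 1.004
finger_force: 0.0
```

Emit:
arm_command(series=[0,0,0.2,0,0,0,0,0,0,0.2,0,0,0,0])

```text
time: 13.4
eef_pos: [0.4317, -0.0244, 0.074]
tcp_rot: [0.705, 0.709, -0.0, -0.0]
contact_force: [-0.2, -0.6, 0.6]
opening: 0.998
finger_force: 0.0
```

Emit:
arm_command(series=[0,0.6,0,0,0,0,0,0,1.2,0,0,0,0,0,0,1.8,0,0,0,0,0,0,2.4,0,0,0,0,0,0,2.4,0,0,0,0,0])

```text
time: 13.82
eef_pos: [0.4573, -0.0244, 0.0744]
tcp_rot: [0.705, 0.71, 0.0, 0.001]
contact_force: [0.1, 0.1, 0.8]
opening: 0.996
finger_force: 0.0
```

```bash
cat >> h.py <<'E'
def art(e,r0,r1,c0,c1,st=2):
    hsv=cv2.cvtColor(e["color"],cv2.COLOR_BGR2HSV)
    for r in range(r0,r1,st): print(r,''.join('#' if v>200 and s<60 else '+' if v>140 and s<60 else 'k' if v<75 and s<90 else 'p' if s<60 else '.' for s,v in hsv[r,c0:c1,1:3]))
E
python3 - <<'E'
from h import *
e=cam("scene"); s=telemetry.get_state(); print(s["eef_pos"],s["contact_force"],s["opening"])
art(e,204,262,200,290)
E
```

```text
[ 0.45660552 -0.02433136  0.07419917] [-0.49172583  0.54070321 -0.63716616] 0.9996236491594079
204 ................kkkkkkkkkkkkkppk.............kkkkkkkkkkkkkppp.......pkppkppkkkkkkkkkkkkkkk
206 .................kkkkkkkkkkkkkkkk................kkkkkkkkkkpkpp...ppppppppppkkkkkkkkkkkkkk
208 ..................kk###+pkkkkkkkk......................kkkkkkpppppppppppkkkkkkkkkkkkkkkkkk
210 ..................kp++kkkkkkkkkkk......####+............kkkkkkppppppkpppkkkkkkkkkkkkkkkkpk
212 ...................k++pkkkkkkkkkk......++#####..........ppkkkkkkkppppppppkkkkkkkkkkkk.kkkk
214 ...................kp+pkkkkkkkkkk.......+++#####.....ppppppkkkkkkkkkpppppppkkkkkkppkk.pppk
216 ...................kp+pkkkkkkkkkkk......++++++####+ppppppppppppkkpppkppppppppkkkkkkkkkpppp
218 ...................kp++kkkkkkkkkkk......++++++++#####pppppppppppppkkpkpppppppppkkkppkkpppp
220 ....................k++pkkkkkkkkkk......++++++++++#####+ppppppppppkppppppppppkkkppppkppppp
222 .....................p+pkkkkkkkkkk.......++++++++++++####+ppppppppppkpkpppppppppkppppkpppk
224 ......................+pkkkkkkkkk......##++++++++++
[... 1049 characters left out ...]
pppppppppppppppp++pp+++ppp##+ppp##p
248 ....ppppppppppppppppppppppppppppppppppppppppppppppppppppppppppppppppppppppp###ppp###ppp##+
250 ..ppppppppppppppppppppppppppppppppppppppppppppppppppppppppppppppppppppppppp+##ppp###ppp###
252 ppppppppppppppppppppppppppppppppppppppppppppppppppppppppppppppppppppppppppp+##ppp+##ppp+##
254 pppppppppppppppppppppppppppppppppppppppppppppppppppppppppppppppppppppppppppp##+ppp##+ppp##
256 pppppppppppppppppppppppppppppppppppppppppppppppppppppppppppppppppppppppppppp##############
258 pppppppppppppppppppppppppppppppppppppppppppppppppppppppppppppppppppppppppppp##############
260 pppppppppppppppppppppppppppppppppppppppppppppppppppppppppppppppppppppppppppp######+#####+#
```

Emit:
arm_command(series=[0,0.6,0,0,0,0,0,0,1.2,0,0,0,0,0,0,1.8,0,0,0,0,0,0,2.2,0,0,0,0,0,0,2.2,0,0,0,0,0,0,1.8,0,0,0,0,0,0,1.8,-4,0,0,0,0,0,1.8,-6,0,0,0,0.4,0,1.8,-6,0,0,0,0.75])

```text
time: 14.62
eef_pos: [0.4767, -0.0249, 0.1392]
tcp_rot: [0.705, 0.709, 0.002, 0.004]
contact_force: [1.1, 0.2, 0.5]
opening: 0.747
finger_force: 0.0
```

```bash
python3 - <<'E'
from h import *
e=cam("scene"); s=telemetry.get_state(); print(s["eef_pos"],s["contact_force"],s["opening"],s["time"])
art(e,204,270,210,310)
E
```

```text
[ 0.47537928 -0.02461199  0.13688726] [-0.34687549  0.15956323 -1.49056261] 0.6633775416412812 14.6667
204 .............................................................k+++ppkpkkkkkkk........................
206 ..............................................................+++pppkpkkkkpkk.......................
208 ....................................................pppppp....p++ppkkppkkppk........................
210 .................................................pppppppppppppp++pppkpppkk..........................
212 ........................................#+....ppppppppppppppppp++pppkkpkp...........................
214 ......................................#######+ppppppppppppppppp+++ppppppp...........................
216 ......................................++++#######+pppppppppppppppppppppppppppp......................
218 ......................................++++++++######+pppppppppppppppppppppppppppppp.................
220 ...................................ppp++++++++++++######+pppppppppppppppppppppppppppppppp...........
222 ................................ppppppp+++++++++
[... 1767 characters left out ...]
pppppppppppppppppppppppppppppppppppp#################+#####+###ppppppp
258 pppppppppppppppppppppppppppppppppppppppppppppppppppppppppppppppppp###########################ppppppp
260 ppppppppppppppppppppppppppppppppppppppp+pppppppppppppppppppppppppp######+#####+#####+#####+##+pppppp
262 pppppppppppppppppppppppppppppppppppppp+pppppp+pppppppppppppppppppp+###########+#####+#####+##+pppppp
264 ppppppppppppppppppppppppppppppppppppppppppppppppppppppppppppppppppp######++####++####++####+#+pppppp
266 ppppppppppppppppppppppppppppppppppppppppppppppppppppppppppppppppppp++####++####++####++####+#+pppppp
268 ppppppppppppppppppppppppppppppppppppppppppppppppppppppppppppppppppp++####++####++####++####+#+pppppp
```

```bash
python3 - <<'E'
from h import *
e=cam("scene"); P=ray(e,[(236,234.5),(255.5,246.5),(271,239)],.115); print(P.round(4).tolist(),np.linalg.norm(np.diff(P,axis=0),axis=1)); 
c=(P[0]+P[2])/2; print("centre",c, "edge angle",np.degrees(np.arctan2(*(P[1]-P[0])[[1,0]])))
E
```

```text
[[0.4368, -0.0353, 0.115], [0.481, -0.0435, 0.115], [0.4885, -0.0159, 0.115]] [0.04495026 0.02863533]
centre [ 0.46261925 -0.02558667  0.115     ] edge angle -10.46259188299244
```

The angle is back on the pan: centre (0.463,−0.026), free edge at −10°, sizes 45 × 29. Now I'll come down behind it (−y side) with two fingers about 50 mm wide.

Emit:
arm_command(series=[-2.6,-0.6,0,0,0,0,0.75,-5.2,-1.2,0,0,0,0,0.75,-5.2,-1.2,2.5,0,0,0,0.75,-5.2,-1.2,4.5,0,0,0,0.75,-5.2,-1.2,4.9,0,0,0,0.75,-5.2,-1.2,4.9,0,0,0,0.75])

```text
time: 15.22
eef_pos: [0.4605, -0.0761, 0.0835]
tcp_rot: [0.705, 0.709, -0.001, -0.002]
contact_force: [0.6, -0.6, 1.1]
opening: 0.248
finger_force: 0.0
```

Emit:
arm_command(series=[0,0,0.2,0,0,0,0.75,0,0,0.2,0,0,0,0.75])

```text
time: 15.38
eef_pos: [0.4608, -0.0761, 0.0833]
tcp_rot: [0.705, 0.71, -0.001, -0.002]
contact_force: [-4.7, -0.3, 10.0]
opening: 0.254
finger_force: 4.9
```

Emit:
arm_command(series=[0,0,0.2,0,0,0,0.75,0,0,0.2,0,0,0,0.75])

```text
time: 15.55
eef_pos: [0.4609, -0.0761, 0.0832]
tcp_rot: [0.704, 0.71, -0.002, -0.002]
contact_force: [-11.0, 0.9, 20.1]
opening: 0.25
finger_force: 9.9
```

Emit:
arm_command(series=[0,0,0.2,0,0,0,0.75,0,0,0.2,0,0,0,0.75])

```text
time: 15.72
eef_pos: [0.4609, -0.0761, 0.0832]
tcp_rot: [0.704, 0.71, -0.002, -0.003]
contact_force: [-15.3, 2.8, 30.9]
opening: 0.247
finger_force: 15.2
```

Contact is at 0.0833. Raise 7.5 mm in command (net about 1.5 mm clearance) and push.

Emit:
arm_command(series=[0,0,-0.75,0,0,0,0.75,0.9,0,-0.75,0,0,0,0.75,1.8,0,-0.75,0,0,0,0.75,2.7,0,-0.75,0,0,0,0.75,3.6,0,-0.75,0,0,0,0.75,4.5,0,-0.75,0,0,0,0.75,5.4,0,-0.75,0,0,0,0.75,6.3,0,-0.75,0,0,0,0.75,6.3,0,-0.75,0,0,0,0.75])

```text
time: 16.47
eef_pos: [0.4612, -0.0114, 0.0862]
tcp_rot: [0.704, 0.71, -0.0, -0.001]
contact_force: [0.3, -0.7, 0.1]
opening: 0.252
finger_force: 0.0
```

```bash
python3 - <<'E'
from h import *
e=cam("scene"); s=telemetry.get_state(); print(s["eef_pos"],s["contact_force"],s["opening"],s["time"])
art(e,194,250,230,330)
E
```

```text
[ 0.46148131 -0.01217387  0.08634958] [-0.72110447 -0.28492103  0.39912302] 0.2457261160445343 16.5167
194 kkkk..kkkkkkkkkkkkkkkkkkkkkkkkkkkkkkkkppppkkkpp+pkkkkkkkkkkkkkkk....................................
196 kkkkkpkkkkkkkkkkkkkkkkkkkkkkkkkkkkppppppkkkkk.ppkkkkkkkkkkkpkk......................................
198 kkkkkkkkpkkkkkkkkkpkkkkkkkkkkkkkkpppkkkkkkkk...kkkkkkkkkkkkkk.......................................
200 kkkkkkkkkkkkkkkkkkppppkkkkkkkkkkkkkkkkkkkkkk..kkkkkkkkkkpppk........................................
202 .kkkkkkkkkkkkkkkkkppppkkkkkkkkkkkkkkkkkkkkkkkkkkkkkkkkkkkkk.........................................
204 ...k...kkkkkkkkkkkkkkkkk..kkkkkkkkkkpkkkkkkkkkkkkkkkkkkkkk..........................................
206 .........kkkkkkkkkkkkkkp#...kkkkkkkk+pppppkkkkkkkkkkkkkkk...........................................
208 ..........kkkkkkkkkkkkkkpk..kkkkkkkkppppppkkkkkkkkkkkkkk............................................
210 ...........kkkkkkkkkkkkkkkk.kkkkkkkkkpppkkkkkkkkkkkpkkk++...........................................
212 ............kk###+kkkkkkkkkppkkkkkkkkkkkkkkkkkkp
[... 1242 characters left out ...]
k+++pppppppppppppppppppppppppppppppppppppppppppppppppppppppppppppppppp
238 pppppppppppppppppppppppppppppppppppppppppppppppppppppppppppppppppppppp+ppppppppppppppp+pp+p+pppppppp
240 pppppppppppppppppppppppppppppppppppppppppppppppppppppppppppppppppppppppp+ppppp+ppppppppppppppppppppp
242 ppppppppppppppppppppppppppppppppppppppppppppppppppppppppppppppppp+++ppppp+ppppppppp+p++ppppppppppppp
244 ppppppppppppppppppppppppppppppppppppppppppppppppppppppppppppppppppppp++ppppppppppp+++ppppppppppppppp
246 ppppppppppppppppppppppppppppppppppppppppppppp+++ppp##+ppp##ppp+##+pp###ppppppppppppppppppppppppppppp
248 ppppppppppppppppppppppppppppppppppppppppppppp###ppp###ppp##+ppp##+pp+##+pppppp++ppp++ppppppp+p++pppp
```

The angle is square ahead of both fingers. Continue over the edge.

Emit:
arm_command(series=[0.8,0.1,0,0,0,0,0.75,1.6,0.2,0,0,0,0,0.75,2.4,0.3,0,0,0,0,0.75,3.2,0.3,0,0,0,0,0.75,4,0.3,0,0,0,0,0.75,4.8,0.3,0,0,0,0,0.75,5.6,0.3,0,0,0,0,0.75,6.4,0.3,0,0,0,0,0.75,7.2,0.3,0,0,0,0,0.75,7.8,0.3,0,0,0,0,0.75])

```text
time: 17.35
eef_pos: [0.4637, 0.066, 0.0862]
tcp_rot: [0.705, 0.71, -0.0, -0.0]
contact_force: [-0.2, -0.4, 0.4]
opening: 0.252
finger_force: 0.0
```

Emit:
arm_command(series=[0.5,0,0,0,0,0,0.75,0.5,0,0,0,0,0,0.75,0.5,0,-3,0,0,0,0.75,0.5,0,-6,0,0,0,0.75,-3.5,0,-6,0,0,0,0.75,-7,0,-6,0,0,0,0.75])

```text
time: 17.85
eef_pos: [0.4663, -0.0055, 0.1492]
tcp_rot: [0.703, 0.711, 0.001, 0.003]
contact_force: [0.2, 0.3, 0.4]
opening: 0.249
finger_force: 0.0
```

```bash
python3 - <<'E'
import h;from h import *
e=cam("scene"); h.VT=165; onpan(e); d=cam("top"); s=telemetry.get_state(); print(s["eef_pos"],s["contact_force"],s["opening"],s["time"])
h.VT=140
for c,r in pieces(d,[(205,205),(318,225),(303,335),(200,320)]): print(r,ray(d,[r[0]],.02).round(3))
for c,r in pieces(e,[(260,170),(410,170),(410,250),(330,235)]): print("sc",r)
E
```

```text
blob [289. 260.] [31. 27.] [ 0.548 -0.051] 771.0
[ 0.46523814 -0.00872006  0.14741468] [-0.27035097  1.06525191  0.49984057] 0.25295724940165526 17.95
((274.04058837890625, 292.25677490234375), (17.26189422607422, 18.905881881713867), 9.462322235107422) [[0.484 0.116 0.02 ]]
```

The angle has left the pan. Now the heat-sink at (0.55,−0.05), its corner pointing to −y. I'll let that corner nest between the two fingers.

Emit:
arm_command(series=[-2.7,2.1,0,0,0,0,0.75,-5.5,4.3,0,0,0,0,0.75,-8.3,6.4,0,0,0,0,0.75,-11,8.5,0,0,0,0,0.75,-11,8.5,0,0,0,0,0.75,-11,8.5,2.5,0,0,0,0.75,-11,8.5,5,0,0,0,0.75,-11,8.5,6,0,0,0,0.75,-11,8.5,6,0,0,0,0.75])

```text
time: 18.7
eef_pos: [0.5492, -0.1137, 0.0851]
tcp_rot: [0.705, 0.71, -0.001, -0.002]
contact_force: [0.6, -0.0, 0.9]
opening: 0.253
finger_force: 0.0
```

Emit:
arm_command(series=[0.9,0,0,0,0,0,0.75,1.8,0,0,0,0,0,0.75,2.7,0,0,0,0,0,0.75,3.6,0,0,0,0,0,0.75,4.5,0,0,0,0,0,0.75,5.4,0,0,0,0,0,0.75,6.3,0,0,0,0,0,0.75,6.3,0,0,0,0,0,0.75])

```text
time: 19.37
eef_pos: [0.5498, -0.0498, 0.0866]
tcp_rot: [0.704, 0.71, 0.0, -0.0]
contact_force: [-0.2, 0.8, -0.4]
opening: 0.246
finger_force: 0.0
```

```bash
python3 - <<'E'
from h import *
e=cam("scene"); s=telemetry.get_state(); print(s["eef_pos"],s["contact_force"],s["opening"],s["time"])
art(e,210,280,270,370)
E
```

```text
[ 0.54978351 -0.05049737  0.08651397] [-0.12094169 -0.25111057  0.46352627] 0.2527784662328367 19.4167
210 kkkkkkkkkkkkkkkkkkkpppppkkkkkkkkkkkkkkpkkkkp++++p...................................................
212 kkkkkkkkkkkkkkkkkkkkkkkkkkkkkkkkkkkkkkkkkkkpp++++++.................................................
214 kkkkkkkkkkkkkkkkkkkkkkkkkkkkkkkkkkkkkkkkkkppppp+++++++..............................................
216 kkkkkkkkkkkkkkkkkkkkkkkkkkkkkkkkkkkkkkkkk.ppppppp+++++++..ppppp.....................................
218 kkpkkkkkkkkkkkkkkkkkkkkkkkkkkkkkkkkkkkk....pppppppp++++++++ppppp....................................
220 kkkkkkkkkkkkkkkkkkkkkkkkkkkkkkpkkkkkkkkk...ppppppppppp+++++pppkkk...................................
222 kkkkkkkkkkkkkpkkkkkkkpkkkkkkkkkkkkkkppkk...pppppppppppppppppppk.....................................
224 kkkkkkkkkppkkkkkkkkkppkkpkkkkkkkkkppppkk...pp++p.kkk.pp..ppppk......................................
226 kkkkkkkkkkkkkkkkkkkkpkkkkkkkkkkkppppkkkkppp++pp...ppppppkpppk.......................................
228 pkkkkkkkkkkpkkk.kkkkkkpkkkkpppppppkkkkkppppppkkp
[... 1977 characters left out ...]
pppkppppppppppppppp+pppppppppp++########+++ppk++########+ppkkk+#+##+++
268 pppppppppppppppppppppppk+++ppppkpppppppppppppppppppp+ppppp+####++ppppkpkpkk###+ppkkkkkkkkkkkk######+
270 ppppppppppppppppppppppppp++ppppppppppppppppppppppppppppp+#ppppkkpkppppppppkkkpkkkkkkkkkkkkkkk#++#++#
272 ppppppppppppppppppppppppppppppppppppppppppppppppppppp#####pkpppppppppkppkpkkkkkkkkkkkkkkkkkk+###++++
274 pppppppppppppppppppppppppppppppppppppppppppppppppp+#######pkppppppkkkkkkkkkkkkkkkkkkkkkkkkkk##p####+
276 pppppppppppppppppppppppppppppppppppppppppppppppp##########pkkkkkkkkkkkkkkkkkkkkkkkkkkkkkkkkk+######+
278 pppppppppppppppppppppppppppppppppppppppppppppp###########+kkkkkkkkkkkkkkkkkkkkkkkkkkkkkkkkkk########
```

The heat-sink is nested against the fingers (visible through the gap at px 290 and to the right at 308–316). Continue.

Emit:
arm_command(series=[0.9,0.1,0,0,0,0,0.75,1.8,0.2,0,0,0,0,0.75,2.7,0.3,0,0,0,0,0.75,3.6,0.3,0,0,0,0,0.75,4.5,0.3,0,0,0,0,0.75,5.4,0.3,0,0,0,0,0.75,6.3,0.3,0,0,0,0,0.75])

```text
time: 20.0
eef_pos: [0.5524, 0.0124, 0.0865]
tcp_rot: [0.705, 0.71, -0.0, -0.0]
contact_force: [-0.3, -0.8, 0.0]
opening: 0.253
finger_force: 0.3
```

```bash
python3 - <<'E'
from h import *
e=cam("scene"); s=telemetry.get_state(); print(s["eef_pos"],s["contact_force"],s["opening"],s["time"])
art(e,196,256,290,390)
E
```

```text
[0.55220171 0.01381366 0.0864415 ] [-0.65440564  1.40225132  0.58466574] 0.2523760008242427 20.05
196 kkkkkkkkkkkkkkkkkkkkkkkkkkkkkkkkkkkkkkkkkkkkkkkk..ppppppppppppppppkkkk..............................
198 k..kkkkkkkkkkkkkkkkkkkkkkkkkkkkkkkkkkkkkkkkkkk.....pppppkpppppppppppkkk.............................
200 kk..kkkkkkkkkkkkkkkkkkkkkkkkkk.kkkkkkkkkkkkkkk.....pkppkpkkkppppppppkkk.............................
202 kkk..kkkkkkkkkkkkkkkkkkkkkkkkkkkkkkkkkkkkkkkkk....pkkppkkkkkkkkkpppkk...............................
204 kkk..kpkkkkkkkkkkkkkkkkkkkkkkkkkkkkkkkkkkpppkk....pppppkkkkkkkkkkkkk................................
206 kkkkkkkkkkkkkkkkkkkkkkkkk.kkkkkkkkkkkkkkppkkkk....pppkkkkkkkkkkkkkk.................................
208 kkkkkkkkkkkkkkkkkkkkkkkkk.kkkkkkkkkkkkpkkkkkkk......kkkkkkkkkk.kk...................................
210 kkkkkkkkkkkkkkkkkkpkkkkkk.kkkkkkkkkkkkkkkkkkk......kkkkkkkkkkkkk....................................
212 kkkkkkkkkkkkkkkkkkpkkkkk...kkkkkkkkkkkkkkkkkk....kkkkkkkkkkkkkk.....................................
214 .kkk.kkkkkkkkkkkkkkkkkk....kkkkkkkkkkkkkkkkkk...kkkkk
[... 1447 characters left out ...]
p++ppkkkkkpkk+++++++pppppppppppppp....................................
244 pppppppppppppppppppppppppp+++pp++ppkkkkkkpp+pppppppppppppppppppppp..................................
246 pppppppppppppppppppppppppppppkp++ppkkkkpppppppppppppppppppppppp+++++++..............................
248 pppppppppppppppppppppppppppppkpp+pppppppppppppppppppppppppppp+++++++++++++++........................
250 pppppppppppppppppppppppppppppppppppppppppppppppppppppppppp+++++++++++++++++++++++...................
252 pppppppppppppppppppppppppppppppppppppppppppppppppppppppp++++++++++++++++++++++++++++++..............
254 pppppppppppppppppppppppppppppppppppppppppppppppppppppp+++++++++++++++++++++++++++++++++++++.........
```

Still well ahead of the fingers. Push it over and lift away.

Emit:
arm_command(series=[0.8,0,0,0,0,0,0.75,1.6,0,0,0,0,0,0.75,2.4,0,0,0,0,0,0.75,3.2,0,0,0,0,0,0.75,4,0,0,0,0,0,0.75,4.8,0,0,0,0,0,0.75,5.6,0,0,0,0,0,0.75,6,0,0,0,0,0,0.75,6,0,0,0,0,0,0.75])

```text
time: 20.8
eef_pos: [0.5519, 0.0724, 0.0864]
tcp_rot: [0.704, 0.71, -0.0, -0.0]
contact_force: [0.1, -0.3, -0.2]
opening: 0.251
finger_force: 0.0
```

Emit:
arm_command(series=[0,0,-3.5,0,0,0,0.5,0,0,-7,0,0,0,0.4,-4,2,-9,0,0,0,0.4,-8,4,-9,0,0,0,0.4,-12,6,-9,0,0,0,0.4,-13.2,9,-9,0,0,0,0.4,-13.2,9,-9,0,0,0,0.4])

```text
time: 21.38
eef_pos: [0.6465, -0.0654, 0.175]
tcp_rot: [0.707, 0.708, -0.0, 0.001]
contact_force: [0.3, 0.5, -1.0]
opening: 0.6
finger_force: 0.0
```

```bash
python3 - <<'E'
import h;from h import *
e=cam("scene","pics/c13.png"); h.VT=165; onpan(e); d=cam("top","pics/t13.png"); s=telemetry.get_state(); print(s["eef_pos"],s["contact_force"],s["opening"],s["time"])
h.VT=140
for c,r in pieces(d,[(205,205),(318,225),(303,335),(200,320)]): print(r,ray(d,[r[0]],.02).round(3))
art(d,208,340,205,325,3)
E
```

```text
[ 0.64319032 -0.06140336  0.17523363] [-1.01580307  0.24909146  0.27130113] 0.6022578495630051 21.4833
((269.4307556152344, 290.24615478515625), (11.411195755004883, 20.34169578552246), 29.744882583618164) [[0.487 0.125 0.02 ]]
((283.9705810546875, 256.1176452636719), (21.801511764526367, 19.52374267578125), 40.601295471191406) [[0.553 0.109 0.02 ]]
208 ........................................................................................................................
211 ......................................................................................................................kk
214 ....................................................................................................................kkkp
217 ...................................................................................................................kkppp
220 .................................................................................................................kkppppp
223 ................................................................................................................kkppppp
[... 4051 characters left out ...]
...........kppppppppppppppppppppppppppppppppp.ppppppppp..p...p......pp.....
325 ......................................................ppppppppppppppppppppppp.pp.ppppppppppppppppppp.p..................
328 ....................................................pkpppppppppppppppppppppppppppppppppppppp.ppppp..p.....p..p........p.
331 .................................................kkkppppppppppppppppppppppppppppppppppppppppppp..p........pp............
334 ................................................kkkppppppppppppppppppppppppppppppppppp..pppp.p...p......................
337 ..............................................kkkppppppppppppppppppppppp.pppppppppppppp.ppp.p.p...p........p............
```

The pan is clear and the heat-sink is in the bin at top px (284,256). Before touching the knob I'll move the arm aside to confirm the angle and read the dial.

Emit:
arm_command(series=[-4,0,0,0,0,0,0.4,-8,0,0,0,0,0,0.4,-12,0,0,0,0,0,0.4,-16,0,0,0,0,0,0.4,-20,0,0,0,0,0,0.4,-20,0,0,0,0,0,0.4])

```text
time: 21.98
eef_pos: [0.643, -0.2658, 0.177]
tcp_rot: [0.706, 0.708, -0.001, 0.001]
contact_force: [-0.3, 0.8, 0.2]
opening: 0.6
finger_force: 0.0
```

```bash
python3 - <<'E'
import h;from h import *
d=cam("top","pics/t14.png"); e=cam("scene","pics/s14.png"); h.VT=140; print(telemetry.get_state()["eef_pos"])
for c,r in pieces(d,[(205,205),(318,225),(303,335),(200,320)]): print("bin",r,ray(d,[r[0]],.02).round(3))
# dial and white pointer
hsv=cv2.cvtColor(d["color"],cv2.COLOR_BGR2HSV)
print(proj(d,[(.645,-.058,.154),(.672,-.058,.12),(.645,-.058,.128)]).round(1).tolist())
for r in range(176,232): print(r,''.join('#' if v>200 else '+' if v>150 else '-' if v>90 else ' ' for v in hsv[r,358:420,2]))
E
```

```text
[ 0.6434881 -0.2601716  0.176677 ]
bin ((285.63726806640625, 299.2673645019531), (49.29822540283203, 26.987688064575195), 36.25383377075195) [[0.474 0.094 0.02 ]]
bin ((283.86883544921875, 256.0573425292969), (21.382160186767578, 19.461605072021484), 39.80556869506836) [[0.553 0.109 0.02 ]]
[[388.9, 196.9], [387.9, 188.3], [386.8, 202.0]]
176 -++--+-++-+-+++++--++-++-++++-++--+---------------------------
177 ++++++++++++++++-+-++---++++++++++++++------------------------
178 +++-+++---+---+++-++++++++++++++++++++---+-+++++--------------
179 ++++++-++++++-+++++++++++#++##++++++++++++++++-++++++---------
180 ++++++++-+-+-++++++++++########+++##+++++++-+++++++++--+-+----
181 +++++-+--+-++++++++############++######+++++++++++++++-------+
182 ++++-++---++++++#+#############++########++++++++++++-+--+-++-
183 +++++-+---+++++################++##########++++++++++--+----+-
184 ++++++----++++#################++############+++++-++--+-+-+++
185 +++-----+++####################++#############++++-+-+--+++++-
186 +++-+--++++###################+++##############++++-++++-+-+++
187 ++++-+-++++#######
[... 2292 characters left out ...]
################+++++--+--++++
222 ++-+++++++++###################################+++++------+-+-
223 -+++++++++++++################################+++++-+--+-+--++
224 -------++++++++##############################++++++-++++------
225 -----------++++++##########################++++++++-++-+--++--
226 ---------------++++######################++++++-+-+---++++----
227     --------------++++################++++++--+-+---+--+--+---
228          ------------+++++########++++++++++++-+----------+---
229                ------------+++++++++++-+++----+--++-+--+---+--
230 -                    - -------------------+-----------+--+-+-+
231 -------                      -----------------------------+---
```

Both blobs are in the bin: channel and angle side by side at px (286,299), the heat-sink at (284,256). The pointer line runs from (389,197) to (380.5,189), and the zero mark is at (389.5,183).

```bash
python3 - <<'E'
from h import *
d=cam("top")
P=ray(d,[(380.3,189),(388,196)],.154)-0; v=P[0]-P[1]; print(P.round(4),np.linalg.norm(v),"line",np.degrees(np.arctan2(v[1],v[0])))
Z=ray(d,[(389.5,181),(389.5,187)],.1205); z=Z.mean(0)-np.array([.645,-.058,.1205]); print(Z.round(4),np.degrees(np.arctan2(z[1],z[0])))
# dial centre: black disc at .128
hsv=cv2.cvtColor(d["color"],cv2.COLOR_BGR2HSV); m=((hsv[...,2]<120)).astype(np.uint8); m[:186]=0;m[220:]=0;m[:,:365]=0;m[:,412:]=0
m=cv2.morphologyEx(m,cv2.MORPH_CLOSE,np.ones((7,7))); c=max(cv2.findContours(m,0,1)[0],key=cv2.contourArea); (u,r)=cv2.minEnclosingCircle(c); print(u,r,ray(d,[u],.13).round(4))
m=((hsv[...,2]>150)).astype(np.uint8);m[:178]=0;m[229:]=0;m[:,:359]=0;m[:,415:]=0
q=ray(d,[u],.12); w=((hsv[...,2]>195)).astype(np.uint8);w[:178]=0;w[229:]=0;w[:,:359]=0;w[:,416:]=0
c=max(cv2.findContours(w,0,1)[0],key=cv2.contourArea);el=cv2.fitEllipse(cv2.convexHull(c));print(el,ray(d,[el[0]],.1205).round(4))
E
```

```text
[[ 0.6565 -0.0429  0.154 ]
 [ 0.6464 -0.0565  0.154 ]] 0.016927472411374926 line 53.20508479669359
[[ 0.6852 -0.0592  0.1205]
 [ 0.6745 -0.0603  0.1205]] -2.845280116056515
(387.0254211425781, 202.809326171875) 15.134072303771973 [[ 0.6429 -0.0583  0.13  ]]
((386.79296875, 203.6742706298828), (49.39624786376953, 51.85222244262695), 107.37310791015625) [[ 0.6446 -0.0589  0.1205]]
```

The knob centre is (0.6446,−0.0585), the bar is at 53°, and zero is at about −1° (world). I'll go over the knob, turn the tool by 37° and descend.

Emit:
arm_command(series=[3.5,0,0,0,0,6.5,0.4,7,0.1,0,0,0,13,0.4,10.5,0.2,0,0,0,19.5,0.4,14,0.2,0,0,0,26,0.4,17.5,0.3,0,0,0,32,0.4,20.1,0.3,0,0,0,37,0.4,20.1,0.3,0,0,0,37,0.4])

```text
time: 22.72
eef_pos: [0.6448, -0.0511, 0.1768]
tcp_rot: [0.892, 0.452, 0.0, -0.001]
contact_force: [-0.0, 1.2, 0.5]
opening: 0.601
finger_force: 0.0
```

Emit:
arm_command(series=[0,0,2.5,0,0,0,0.4,0,0,5,0,0,0,0.4,0,0,6.8,0,0,0,0.4,0,0,6.8,0,0,0,0.4])

```text
time: 23.05
eef_pos: [0.642, -0.0565, 0.1035]
tcp_rot: [0.893, 0.451, -0.004, -0.003]
contact_force: [-0.5, 0.4, -0.5]
opening: 0.597
finger_force: 0.0
```

```bash
python3 - <<'E'
import h;from h import *
e=cam("scene","pics/s15.png"); s=telemetry.get_state(); print(s["eef_pos"],s["contact_force"],s["opening"],R.from_quat(s["tcp_rot"]).as_matrix().round(3).tolist())
y=R.from_quat(s["tcp_rot"]).as_matrix()[:,1]; p=np.array(s["eef_pos"])
for z in(.13,.142): print(proj(e,[[*(p+y*k)[:2],z] for k in(-.026,.026)]).round().tolist(), proj(e,[(.6446,-.0585,z)]).round())
art(e,236,316,300,400)
E
```

```text
[ 0.64351941 -0.05713649  0.10597002] [0.09758391 0.89021552 0.49959338] 0.5977319638514229 [[0.594, 0.804, -0.006], [0.804, -0.594, 0.001], [-0.002, -0.005, -1.0]]
[[338.0, 270.0], [352.0, 294.0]] [[345. 283.]]
[[338.0, 263.0], [352.0, 287.0]] [[345. 276.]]
236 ppppppppppppppppppppppppppkkkkkkkkpppkkkkkkkkkkkkkkkkkkkpkkppppppp+.................................
238 ppppppppppppppppppppppppppkkkkkkkkkkkkkkkkkkkkkkkkkkkkkkkkkkp+pppppp................................
240 ppppppppppppppppppppppppppkkkkkkkkkkkkkkkkkkkkkkkkkkkkkkkppkkppppppppppkkkkkp.......................
242 pppppppppppppppppppppppppppkkkkkkkkkkkkkkkkkkkkkkkkkkkkkkpkkkkkppp+++++ppppkk.......................
244 ppppppppppppppppppppppppppppp###kkkkkkkkkkkkkkpkkppppppkkkpppppp+pppppppkkkkkk......................
246 pppppppppppppppppppppppppppppp++pkkkkkkkkkkkkkppppppp+pkpkkkpkkkppppppppkkkkkk......................
248 ppppppppppppppppppppppppppppppkkkkkkkkkkkkkkkkkpkkkkkpkkkkkkkkkkkppppkkkkkkkkk......................
250 ppppppppppppppppppppppppppppppkkkkkkkkkkkkkkkkkkkkkkkkkkkkkkkkkkkkkkkkkkkkkkk.......................
2
[... 2658 characters left out ...]
#####################################+##+++++++++++++ppppppppppppppppp
304 +++++++++++++++++++++++###p+#####+############################p#####+++++++++++++ppppppppppppppppppp
306 +++++++++++++++++++++++++++#####p#####+###########+#####p######++++++++++++++++ppppppppppppppppppppp
308 ++++++++++++++++++++++++++++++++######+#####p######p#####++++++++++++++++++++ppppppppppppppppppppppp
310 +++++++++++++++++++++++++++++++++++++++++++++++++++++++++++++++++++++++++++ppppppppppppppppppppppppp
312 +++++++++++++++++++++++++++++++++++++++++++++++++++++++++++++++++++++++++ppppppppppppppppppppppppppp
314 +++++++++++++++++++++++++++++++++++++++++++++++++++++++++++++++++++++++ppppppppppppppppppppppppppppp
```

The fingers straddle the bar (near tip at px (348,295)). I'll raise 4 mm for the forward swing of the pads and close with 30 N.

Emit:
arm_command(series=[0,0,-0.4,0,0,0,0.7,0,0,-0.4,0,0,0,1,0,0,-0.4,0,0,0,1,0,0,-0.4,0,0,0,1,0,0,-0.4,0,0,0,1], force=30)

```text
time: 23.52
eef_pos: [0.6453, -0.0573, 0.1156]
tcp_rot: [0.893, 0.449, -0.0, -0.002]
contact_force: [-6.9, 4.4, 8.7]
opening: 0.13
finger_force: 32.6
```

Gripped (11 mm, 33 N). Tool x is at 53.4°, so turn −54.4° (world) to the zero direction.

Emit:
arm_command(series=[0,0,-0.2,0,0,7,1,0,0,-0.2,0,0,14,1,0,0,-0.2,0,0,21,1,0,0,-0.2,0,0,28,1,0,0,-0.2,0,0,35,1,0,0,-0.2,0,0,42,1,0,0,-0.2,0,0,49,1,0,0,-0.2,0,0,54.4,1,0,0,-0.2,0,0,54.4,1,0,0,-0.2,0,0,54.4,1])

```text
time: 24.35
eef_pos: [0.6459, -0.0586, 0.1157]
tcp_rot: [1.0, -0.008, -0.0, -0.0]
contact_force: [-2.5, 2.7, 2.2]
opening: 0.128
finger_force: 31.9
```

```bash
python3 - <<'E'
from h import *
s=telemetry.get_state(); M=R.from_quat(s["tcp_rot"]).as_matrix(); print(s["eef_pos"],s["contact_force"],s["wrist_torque"],s["opening"],np.degrees(np.arctan2(M[1,0],M[0,0])),s["time"])
E
```

```text
[ 0.64585039 -0.05862784  0.1156535 ] [-2.51380536  2.7317542   2.18447263] [ 0.36805707  0.54364959 -0.08706173] 0.12800188344318966 -0.8828491259403055 24.35
```

Now at −0.9°. Release, rise and move aside for a check.

Emit:
arm_command(series=[0,0,0,0,0,0,0.7,0,0,0,0,0,0,0.5,0,0,0,0,0,0,0.5,0,0,0,0,0,0,0.5,0,0,-3,0,0,0,0.5,0,0,-7,0,0,0,0.5,0,0,-8,0,0,0,0.5])

```text
time: 24.93
eef_pos: [0.6491, -0.0599, 0.2015]
tcp_rot: [1.0, -0.009, 0.005, 0.001]
contact_force: [0.3, 0.7, 2.2]
opening: 0.496
finger_force: 0.0
```

Emit:
arm_command(series=[0,4,0,0,0,0,0.5,0,8,0,0,0,0,0.5,0,12,0,0,0,0,0.5,0,16,0,0,0,0,0.5,0,20,0,0,0,0,0.5,0,20,0,0,0,0,0.5])

```text
time: 25.43
eef_pos: [0.6417, -0.2668, 0.1947]
tcp_rot: [1.0, -0.012, 0.001, 0.002]
contact_force: [-0.2, 0.2, 0.4]
opening: 0.498
finger_force: 0.0
```

```bash
python3 - <<'E'
import h;from h import *
d=cam("top","pics/t16.png"); e=cam("scene","pics/s16.png"); s=telemetry.get_state(); print(s["eef_pos"],s["contact_force"],s["opening"],s["time"]); h.VT=140
for c,r in pieces(d,[(205,205),(318,225),(303,335),(200,320)]): print("bin",r,ray(d,[r[0]],.02).round(3))
hsv=cv2.cvtColor(d["color"],cv2.COLOR_BGR2HSV)
for r in range(178,210): print(r,''.join('#' if v>200 else '+' if v>150 else '-' if v>90 else ' ' for v in hsv[r,358:420,2]))
a0=cv2.imread("pics/top0.png").astype(int)[255:375,445:520]; print("tray diff",(abs(a0-d["color"][255:375,445:520].astype(int)).max(2)>60).sum())
E
```

```text
[ 0.6421876  -0.26087419  0.1943703 ] [0.62629586 1.10590431 0.18159027] 0.5001703308002908 25.5333
bin ((285.63726806640625, 299.2673645019531), (49.29822540283203, 26.987688064575195), 36.25383377075195) [[0.474 0.094 0.02 ]]
bin ((283.92352294921875, 256.0058898925781), (21.36764907836914, 19.4152774810791), 40.60129928588867) [[0.553 0.109 0.02 ]]
178 ++++++-++----+-++-+-++++++++++++++++++-+---+++-+--------------
179 --+-+-+-++++-++++++++++++#++##++++++++++-+++++-+++-++---------
180 +++++++-++---++++++++++########+++##++++++++++++++--++-+------
181 -++++-+--++-+++++++############++######++++++++++-+-+--++----+
182 +++--++----+++++#+#############++########+++++-++++----+++--+-
183 +++++------++++################++##########+++++++--+--+++++++
184 +++++----+++++################+++############++++++-+-+---+++-
185 +++++---+++##################+--+#+++#########+++++-+--++--+++
186 ++++----+++##################+--+#+-+##########++++--+--++--++
187 +++-+--++++###############+++---##+-+###########+++---+---++++
188 +++++-+++##############++---- -+##+-+############+++--+----+++
189 ++++-
[... 712 characters left out ...]
#######+++++--+
200 ++++#########+-                             -+#########++-+++-
201 ++++#########+-                             -+#########++-++--
202 +++##########+-                             -+########++++++++
203 +++##########+-                             -+########++++-+--
204 +++##########+-                             -+#########++-+++-
205 -++##########+-                             -+#########++++--+
206 ++++##########--                            -+#########++++++-
207 ++++##########+-                            -##########+++--++
208 +-++##########+-                           -+#########+++++-++
209 +-++###########--                         --+#########+++--+++
tray diff 6814
```

```bash
python3 - <<'E'
from h import *
d=cam("top"); e=cam("scene"); hsv=cv2.cvtColor(d["color"],cv2.COLOR_BGR2HSV)[...,2].astype(float)
pts=[]
for r in range(187,197):
    w=np.clip(hsv[r,385:395]-100,0,None); pts.append((385+(w*np.arange(10)).sum()/w.sum(),r))
P=ray(d,pts,.154); k=np.polyfit(P[:,0],P[:,1],1); print("line deg",np.degrees(np.arctan(k[0])))
a0=cv2.imread("pics/scene0.png").astype(int)[320:460,90:270]; b=e["color"].astype(int)[320:460,90:270]; print("tray diff",(abs(a0-b).max(2)>60).sum())
E
```

```text
line deg 0.06654508066593326
tray diff 256
```

The pointer is within about 1° of zero, all offcuts are in the bin, and the arm is clear. I'll hand it in.

```bash
python3 -c "
from plant import ctrl
print(ctrl.sign_off())"
```

```text
the job is handed in; nothing more can be done
None
```

The camera check before hand-in showed all three offcuts in the scrap bin, pushed and never lifted, and the knob within about 1° of zero; the arm never reached into the tray, and I handed the job in at about 26 s (no verdict was returned).

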